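# Set a heating loop's balancing cap by clicks

## Robot

A 7-joint arm with a two-finger parallel gripper is mounted at the origin on the work surface. World frame = base frame: x ahead of the robot, y to its left, z up, the work surface at z = 0. Lengths are in m, angles in rad, forces in N, time in s.
With the tool pointing down it reaches from about 0.4 to 0.85 m from the base axis. Payload 4.5 kg.
Tool frame: the origin (TCP) lies on the centre line of the jaws, within the pads' length; the fingertips stand 14 mm ahead of it and the grasp point (between the pads) lies 5 mm behind it (nose_length is the distance from the TCP to the fingertips, in m); x points along the fingers, y is the direction in which the jaws open and shut, and the axes are right-handed (so a half turn about x gives the same grasp; the last joint's range is limited). The gripper opens to 88 mm and grips with 3 to 60 N. Pads are 18 mm wide; open, the fingers measure 123 mm over their backs; the gripper's body (75 mm by 187 mm) begins 45 mm behind the grasp point.
Start: joints at [-1.126, 0.689, -0.195, 1.565, 0.157, 0.902, -0.215], TCP at [0.25, 0.573, 0.253] pointing down, gripper open.
Joint ranges: [-3.01, 3.01], [-0.46, 2.08], [-1.47, 1.51], [0.13, 2.56], [-1, 4.14], [0.04, 2.09], [-2.66, 2.66]. Speed limits (rad/s): [2.57, 2.57, 3.14, 3.14, 3.14, 3.14, 3.14].

## Interface

Orientations are given as a unit quaternion [x, y, z, w].
In Python, from plant import get_state, snapshot, camera_params, finish_job, boxes_of, silhouettes, spot_point, nose_length gives the robot as it stands.
- The arm moves only by the tool apply_moves, never from a script. Its arguments are lists of equal length, an entry for each row: "delta_pos": the shift along the tool's x, y, z in cm, a list of three; "yaw": the turn about the tool's x in rad; "gripper": the opening in per cent of the stroke, from 0 (shut) to 100 (fully open). A call has 1 to 10 rows; each row is the pose to reach, as a shift and turn from the pose measured when the call began, along the tool's axes at that moment; what a row does not reach only later rows make up. A row lasts 1/12 s, in which the tool goes at most 41.7 mm and 7.16 degrees, less where a joint would pass 70% of its speed; a pose out of reach is approached as far as the arm can. A call with a gripper value outside its range is refused whole. The fingers move at their own pace and stop on an object; "force" is the grip in N (left out, the last holds). Time passes only in rows, so rows that repeat a pose let the fingers close. It gives the time, the measured TCP pose, the force and the opening at its end, in the units of the state.
- get_state(): the state, without advancing time (a new reading comes with each control period).
- snapshot(name): name is "scene" or "top" or "wrist"; returns the picture (420x560x3 uint8, red, green, blue); there is no depth.
- camera_params(name): a dict with "fovy" (degrees; the focal length in pixels is half the picture's height over the tangent of half this angle, whatever the lens; pixels are square), "cx", "cy" (the principal point, pixels), "position" and "orientation" of the camera in the world. Camera axes: x right, y down, z forward; pixel columns grow to the right and rows downward; lengths in m; the calibration is good to about 2 mm. A picture is of the moment at which its call begins: read the wrist's pose just before it. camera_params takes no time and is no camera call; for the wrist camera it gives the pose at the moment of the call.
- finish_job(): hands the job in, once; it reports no verdict.
Trained networks look in the newest picture that a camera, given by its name, has taken for a name from the list of things; names that differ only in an ending like _2 or _b are one class to them, and where a whole thing is asked for, a point or a joint stands for the part that bears it (a point fixed in the world has none). Each returns a list of dicts, best first, with "score" (0 to 1); they miss things now and then, are a little off and sometimes report something else, mostly with a low value. They report only what shows in the picture. A call takes as long as a camera call.
- boxes_of(thing, camera): "bbox" ([left, top, width, height] in pixels, round what is visible of it).
- silhouettes(thing, camera): "mask" (420x560 bool, what is visible of it) and "bbox" ([left, top, width, height] in pixels, round what is visible of it).
- spot_point(thing, camera): "pixel" ([column, row] in pixels: a listed point, or the origin of a listed thing).
The state is a dict: "clock": time; "q": joint angles; "qd": joint speeds; "joint_torque": joint torques, N m; "tool_pos": TCP position; "eef_rot": TCP orientation; "contact_force": force on the tool from outside, world axes, zero at the start; "moment": the same for the moment, N m; "opening": opening from 0.0 (shut) to 1.0 (fully open).
Only numpy, scipy, OpenCV 4.12 (cv2) and the standard library are available. Lean on these libraries where they do the work, as an engineer would, in place of code of your own. Each camera call takes 0.05 s, during which the arm holds its last target.

## Task

One room on the heating manifold is out of balance. Close the middle of its three white valve caps, on the bar nearer the robot, all the way down to its stop (clockwise seen from above), then open it exactly five clicks, counting by feel since the caps carry no mark, and let go. Leave the two neighbouring caps at their settings, and don't knock the jar, stud finder or bowl about.

Things in the scene. Friction and masses are not known exactly. Their poses are not given: they have to be found in the camera images.
- manifold: fixed brass heating manifold. Its front bar (nearer the robot, 32 mm thick, axis 105 mm above the shelf) lies along the body's y axis and carries three identical upright valves with white fluted round caps at y = +100, 0 and -100 mm. Fittings continue the bar to y = +217 and -285 mm. Only the caps are higher than 165 mm. Origin: on the shelf under the middle cap; x towards the rear bar, z up
- rear_bar (a point): middle of the axis of the manifold's rear bar, parallel to the front bar, 115 mm behind it (+x of the manifold), 85 mm above the shelf. It has three 27 mm thick sight glasses on top, upright, at y = +100, 0 and -100 mm, tops 163 mm above the shelf, an air vent at its +y end, a ball valve and elbow at its -y end
- mid_cap_top (a point): centre of the flat top of the MIDDLE cap, on its upright axis. Cap: 50 mm across, 46 mm tall, top 189 mm above the shelf when shut, rising only 0.4 mm a click as it opens (like a screw). This point's heading turns with the cap, but the cap sits on its stem in any position: heading tells how far it was turned, not where the stop is. It starts 3 to 6 clicks open
- mid_neck (a point): fixed point on the middle cap's axis at its underside when shut. The cap turns about z: clockwise from above closes it to a firm stop (shut), counter-clockwise opens it, to a stop at 8 clicks. A click every 30 degrees, counted from the shut stop, itself a click position. About 0.15 N m carries it over a click, then it snaps into the next and stays; at a stop the torque keeps rising
- left_cap_rim (a point): point on the top edge of the cap at y = +100 mm on the manifold (20 mm off that cap's axis); that cap is like the middle one and must keep its setting
- right_cap_rim (a point): point on the top edge of the cap at y = -100 mm on the manifold (20 mm off that cap's axis); that cap is like the middle one and must keep its setting
- nail_jar: glass baby-food jar of nails with steel lid, 60 mm across, 69 mm tall, loose, on the -x side of the manifold, near its middle; origin at the centre of its underside
- stud_finder: blue plastic stud finder lying flat, 62 x 150 x 33 mm (x, y, z), loose, on the -x side of the manifold, towards its -y end; origin at the centre of its underside
- steel_bowl: round magnetic steel parts bowl, 144 mm across, 36 mm tall, loose, on the -x side of the manifold, near its +y end; origin at the centre of its underside

How it is judged:
On the way, in this order (a step that is already met when the one before it is completed fails the run):
1. the middle cap is turned down to its closed stop (z of mid_cap_top in the frame of manifold below 0.1891 m), for 0.1 s.
2. the middle cap is five clicks open (z of mid_cap_top in the frame of manifold between 0.19087 and 0.19113 m), for 0.2 s.
At the end, for the whole second after the job is handed in: the middle cap rests, released, at the fifth click from its closed stop (its top 2.0 mm, within 0.13 mm or a third of a click, above its shut height of 189 mm), and the two neighbouring caps are still at their settings (rim within 5 mm, half a click, of where it was) (all of step 2 and distance of each of left_cap_rim, right_cap_rim from where it was at the start of the episode below 0.005 m); the robot touches nothing.
It fails at once if a neighbouring cap is turned off its setting (rim moved more than 10 mm, one click) (distance of any of left_cap_rim, right_cap_rim from where it was at the start of the episode above 0.01 m).
It fails at once if the jar, stud finder or bowl is pushed more than 20 mm or the jar is tipped (distance of any of nail_jar, stud_finder, steel_bowl from where it was at the start of the episode above 0.02 m or angle between nail_jar's own z axis and vertical above 0.4 rad).
It also fails if it takes over 64 s, if anything falls off the work surface, if the arm or the gripper's body presses on something with over 40 N, if the wrist force passes 120 N, or if a joint passes its speed limit or range.

## Working session

There is one attempt and no reset: what is moved stays moved. The work goes in short steps, Python scripts to look and compute and a tool call to move; the robot and the scene stay as the last step left them, time stands still between calls to the robot, and variables do not carry over. Pictures are saved under pics/ and viewed, and the job is handed in when it is done.

Besides the shell and the picture viewer there is one more tool, called after ">>>" as a command line: name --pt "numbers of a row" for each row, then --argument value for the rest. apply_moves: Moves the arm, as the interface text tells. Its arguments: {"type":"object","properties":{"delta_pos":{"type":"array"},"yaw":{"type":"array"},"gripper":{"type":"array"},"force":{"type":"number"}},"required":["delta_pos","yaw","gripper"]}

```bash
ls; mkdir -p pics; python3 - <<'E'
from plant import *
import cv2
s=get_state()
for k in s: print(k,s[k])
print(nose_length() if callable(nose_length) else nose_length)
for c in ["scene","top","wrist"]:
    im=snapshot(c); cv2.imwrite(f"pics/a_{c}.png",im[:,:,::-1]); print(c,camera_params(c))
    for t in ["mid_cap_top","manifold","left_cap_rim","right_cap_rim","nail_jar","stud_finder","steel_bowl"]:
        r=spot_point(t,c); print(t,[(x["score"],x["pixel"]) for x in r[:3]])
print(get_state()["clock"])
E
```

```text
pics
clock 0.0
q [-1.12626732  0.68996636 -0.19446786  1.56634153  0.15732379  0.90249529
 -0.21508449]
qd [-4.41568807e-04 -6.77534989e-05  5.89113221e-04  2.66259628e-05
 -9.74358261e-04 -1.94277532e-04  1.24533249e-03]
joint_torque [ 2.61409295e-04 -5.27569413e+01 -1.26653261e+00 -1.53428954e+01
 -5.25708636e-02  6.62365579e-03  1.67590069e-04]
tool_pos [0.2493799  0.57243443 0.25192051]
eef_rot [ 0.14352884  0.69232145 -0.14480863  0.69218563]
contact_force [-0.36290978  0.13869719 -0.66682295]
moment [-0.03424382  0.04562985 -0.01827799]
opening 0.9998717017059807
0.014
scene {'fovy': 48.15365397472961, 'cx': 281.36651023244013, 'cy': 201.41186279593796, 'position': array([1.13505325, 0.28325957, 0.77174799]), 'orientation': array([ 0.51282967,  0.76538242, -0.32731986, -0.20989807])}
mid_cap_top [(0.74, [244.8, 222.9]), (0.66, [290.9, 221.9])]
manifold [(0.77, [295.8, 288.5]), (0.72, [239.4, 230.7])]
left_cap_rim [(0.65, [359.2, 220.7])]
right_cap_rim [(0.65, [244.6, 223.4])]
nail_jar [(0.92, [322.1, 231.9])]
stud_finder [(0.56, [241.4, 226.3])]
steel_bowl [(0.74, [391.2, 243.6])]
top {'fovy': 51.73834025558269, 'cx': 275.4466629173312, 'cy': 209.68110524431535, 'position': array([0.50582648, 0.04582032, 0.99451227]), 'orientation': array([ 0.71740067, -0.69634972,  0.01945964, -0.00739393])}
mid_cap_top [(0.66, [248.9, 162.1])]
manifold [(0.85, [252.7, 171.3]), (0.64, [245.2, 161.8])]
left_cap_rim [(0.81, [194.2, 184.9])]
right_cap_rim [(0.64, [289.5, 145.6])]
nail_jar [(0.88, [250.0, 239.9])]
stud_finder [(0.73, [323.4, 217.9])]
steel_bowl [(0.62, [180.8, 256.5])]
wrist {'fovy': 62.40373699720861, 'cx': 278.5595451998957, 'cy': 208.0571482687009, 'position': array([0.18647187, 0.59998495, 0.38438485]), 'orientation': array([0.82858898, 0.54313751, 0.07440954, 0.11360089])}
mid_cap_top []
manifold []
left_cap_rim []
right_cap_rim []
nail_jar []
stud_finder []
steel_bowl [(0.67, [110.7, 393.4])]
1.2
```

View pics/a_scene.png

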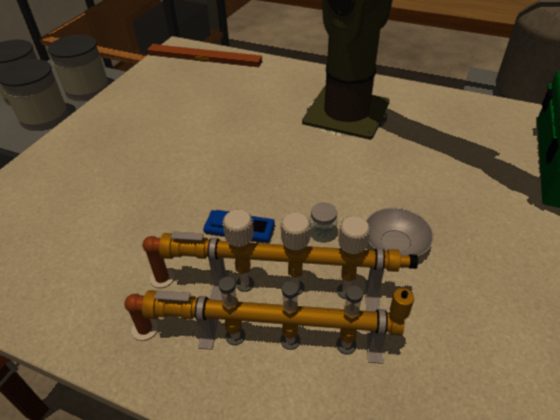

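View pics/a_top.png

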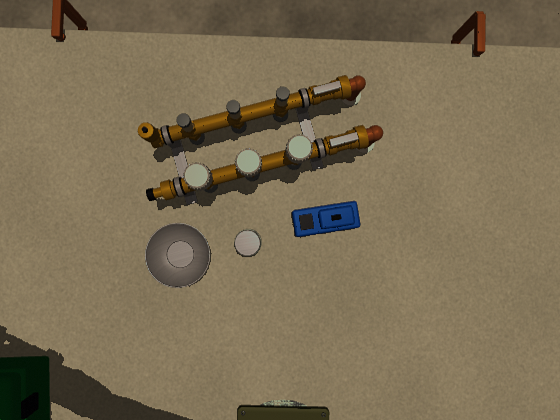

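```bash
cat > h.py <<'E'
from plant import *
import numpy as np, cv2
from scipy.spatial.transform import Rotation as R
def ray(p,cam,cp=None):
    cp=cp or camera_params(cam); f=210/np.tan(np.radians(cp["fovy"])/2)
    d=np.array([(p[0]-cp["cx"])/f,(p[1]-cp["cy"])/f,1.]); 
    return np.array(cp["position"]),R.from_quat(cp["orientation"]).apply(d)
def onz(p,cam,z):
    o,d=ray(p,cam); return o+d*(z-o[2])/d[2]
def proj(P,cam):
    cp=camera_params(cam); f=210/np.tan(np.radians(cp["fovy"])/2)
    c=R.from_quat(cp["orientation"]).inv().apply(np.array(P)-cp["position"]); return c[:2]/c[2]*f+[cp["cx"],cp["cy"]]
E
python3 - <<'E'
from h import *
im=cv2.imread("pics/a_top.png"); 
h=cv2.cvtColor(im,cv2.COLOR_BGR2HSV)
m=((h[:,:,2]>150)&(h[:,:,1]<60)).astype(np.uint8)
n,l,st,c=cv2.connectedComponentsWithStats(m)
for i in range(1,n):
    if st[i,4]>80: print(st[i],c[i],onz(c[i],"top",.19))
im=cv2.imread("pics/a_scene.png"); cv2.imwrite("pics/crop1.png",cv2.resize(im[180:360,120:440],None,fx=2.5,fy=2.5,interpolation=2))
im=cv2.imread("pics/a_top.png"); cv2.imwrite("pics/crop2.png",cv2.resize(im[60:300,120:400],None,fx=2.5,fy=2.5,interpolation=2))
E
```

```text
[314  86  27   8  93] [324.68817204  88.68817204] [ 0.76727724 -0.05343849  0.19      ]
[300 119  15  23 192] [307.375    129.296875] [ 0.6891551  -0.02286327  0.19      ]
[330 133  28  13 157] [343.74522293 138.91719745] [ 0.67325501 -0.09164455  0.19      ]
[289 136  22  22 385] [299.36103896 146.50649351] [ 0.65620753 -0.00871721  0.19      ]
[237 150  23  22 393] [247.75318066 160.60559796] [0.62660485 0.08687499 0.19      ]
[185 164  23  23 392] [195.91326531 174.89030612] [0.59683966 0.18224779 0.19      ]
[236 231  24  23 312] [248.86538462 240.48717949] [0.47803888 0.0800816  0.19      ]
```

View pics/crop1.png

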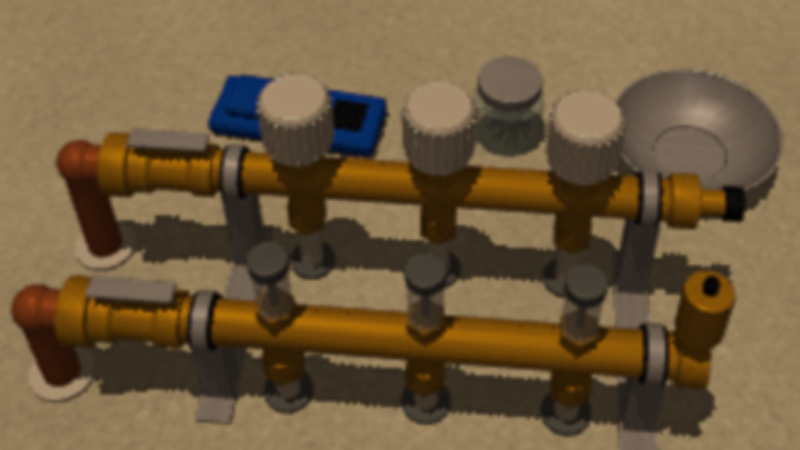

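View pics/crop2.png

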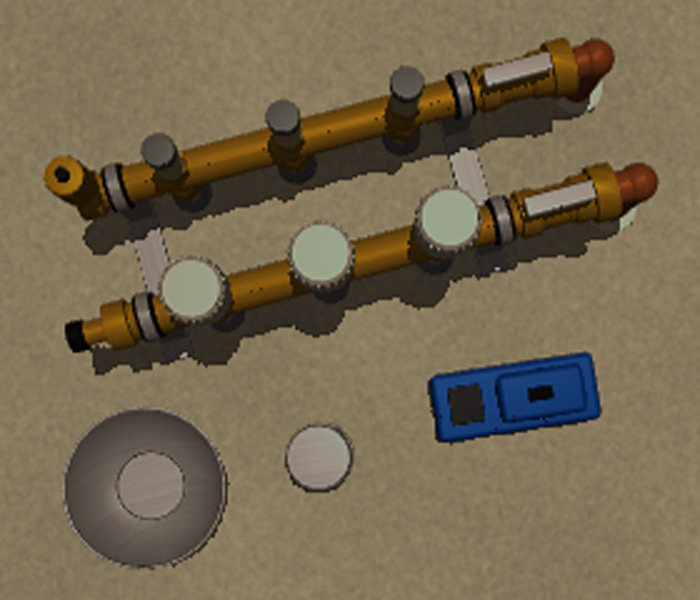

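```bash
cat >> h.py <<'E'
def tool(target):
    s=get_state(); r=R.from_quat(s["eef_rot"]); return r.inv().apply(np.array(target)-s["tool_pos"])*100
def rep():
    s=get_state(); M=R.from_quat(s["eef_rot"]).as_matrix(); print("t",round(s["clock"],2),"pos",np.round(s["tool_pos"],4),"x",np.round(M[:,0],3),"jawyaw",round(np.degrees(np.arctan2(M[1,1],M[0,1])),2),"q",np.round(s["q"],3),"F",np.round(s["contact_force"],2),"M",np.round(s["moment"],3),"op",round(s["opening"],3))
E
python3 - <<'E'
from h import *
rep()
print(tool([.6266,.0869,.30]))
print(proj([.6266,.0869,.1905],"scene"), proj([.6562,-.0087,.1905],"scene"))
E
```

```text
t 1.2 pos [0.2496 0.573  0.2527] x [ 0.  0. -1.] jawyaw 66.46 q [-1.126  0.689 -0.195  1.565  0.157  0.902 -0.215] F [ 0.97 -0.07 -0.22] M [0.01  0.01  0.028] op 1.0
[ -4.7289579  -29.51361765  53.97656673]
[295.22410992 222.72581859] [236.83034603 219.20585997]
```

>>> apply_moves --pt "-4.7 -1.9 3.5" --pt "-4.7 -3.8 7" --pt "-4.7 -5.8 10.5" --pt "-4.7 -7.7 14" --pt "-4.7 -9.6 17.5" --pt "-4.7 -11.5 21" --pt "-4.7 -13.4 24.5" --pt "-4.7 -15.3 28" --pt "-4.7 -17.2 31.5" --pt "-4.7 -19.1 35" --yaw '[0,0,0,0,0,0,0,0,0,0]' --gripper '[100,100,100,100,100,100,100,100,100,100]'

```text
clock: 2.03
tool_pos: [0.4954, 0.2561, 0.2999]
eef_rot: [0.144, 0.692, -0.144, 0.692]
contact_force: [1.6, 0.6, 0.7]
opening: 1.001
```

```bash
python3 - <<'E'
from h import *
rep()
print(tool([.6266,.0869,.30]))
E
```

```text
t 2.03 pos [0.4954 0.2561 0.2999] x [ 0.001  0.    -1.   ] jawyaw 66.44 q [-0.421  0.544 -0.226  1.712  0.149  0.902  0.451] F [1.55 0.63 0.74] M [ 0.057 -0.056  0.003] op 1.001
[ 6.61461043e-04 -1.02609502e+01  1.87912170e+01]
```

>>> apply_moves --pt "0 -1.5 2.7" --pt "0 -3 5.4" --pt "0 -4.5 8.1" --pt "0 -6 10.8" --pt "0 -7.5 13.5" --pt "0 -9 16.2" --pt "0 -10.3 18.8" --pt "0 -10.3 18.8" --pt "0 -10.3 18.8" --pt "0 -10.3 18.8" --yaw '[-0.12,-0.24,-0.36,-0.48,-0.6,-0.72,-0.84,-0.96,-1.08,-1.2]' --gripper '[100,100,100,100,100,100,100,100,100,100]'

```text
clock: 2.87
tool_pos: [0.6269, 0.0856, 0.2998]
eef_rot: [-0.273, 0.652, 0.273, 0.652]
contact_force: [-0.6, 0.1, 0.4]
opening: 1.001
```

>>> apply_moves --pt "0 0 0" --pt "0 0 0" --pt "0 0 0" --pt "0 0 0" --pt "0 0 0" --pt "0 0 0" --pt "0 0 0" --pt "0 0 0" --pt "0 0 0" --pt "0 0 0" --yaw '[-0.12,-0.24,-0.36,-0.48,-0.6,-0.72,-0.84,-0.96,-1.08,-1.2]' --gripper '[100,100,100,100,100,100,100,100,100,100]'

```text
clock: 3.7
tool_pos: [0.6266, 0.0851, 0.2997]
eef_rot: [0.591, -0.391, -0.589, -0.388]
contact_force: [-0.2, 2.4, -1.8]
opening: 1.002
```

>>> apply_moves --pt "0 0 0" --pt "0 0 0" --pt "0 0 0" --yaw '[-0.1,-0.1,-0.1]' --gripper '[100,100,100]'

```text
clock: 3.95
tool_pos: [0.6266, 0.0848, 0.2981]
eef_rot: [-0.608, 0.361, 0.609, 0.359]
contact_force: [-0.1, 0.5, -0.6]
opening: 1.0
```

```bash
python3 - <<'E'
from h import *
rep()
im=snapshot("wrist"); cv2.imwrite("pics/b_wrist.png",im[:,:,::-1]); rep()
print(camera_params("wrist"))
for t in ["mid_cap_top","left_cap_rim","right_cap_rim"]: print(t,spot_point(t,"wrist"))
for z in (.189,.1905): print(proj([.6266,.0869,z],"wrist"))
im=snapshot("top"); cv2.imwrite("pics/b_top.png",im[:,:,::-1])
E
```

```text
t 3.95 pos [0.6266 0.0848 0.2981] x [-0.003 -0.002 -1.   ] jawyaw -151.19 q [ 0.383  0.983 -1.397  1.454  0.963  1.495  2.651] F [-0.1   0.45 -0.6 ] M [ 0.039  0.168 -0.008] op 1.0
t 4.0 pos [0.6265 0.0848 0.2986] x [-0.002 -0.003 -1.   ] jawyaw -151.23 q [ 0.382  0.98  -1.393  1.454  0.962  1.493  2.651] F [-0.58  1.5   0.62] M [ 0.092  0.114 -0.013] op 1.001
{'fovy': 62.40373699720861, 'cx': 278.5595451998957, 'cy': 208.0571482687009, 'position': array([0.66046014, 0.02395623, 0.43037684]), 'orientation': array([-0.2461318 ,  0.95976319,  0.13045044, -0.03544623])}
mid_cap_top [{'pixel': [276.7, 212.7], 'score': 0.85}]
left_cap_rim [{'pixel': [273.9, 342.6], 'score': 0.93}, {'pixel': [281.4, 167.9], 'score': 0.4}]
right_cap_rim [{'pixel': [287.5, 95.2], 'score': 0.93}]
[276.58880979 213.95550601]
[276.5840757  214.53420319]
```

View pics/b_wrist.png

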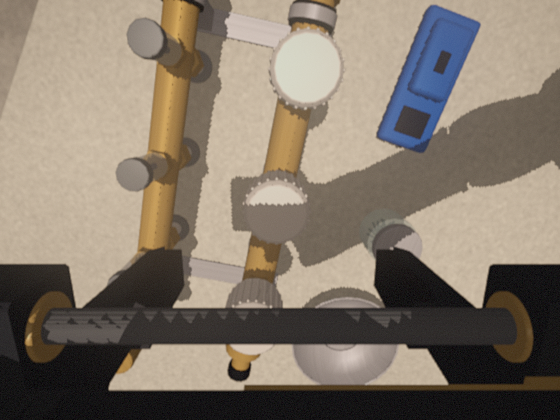

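>>> apply_moves --pt "0 0 0" --pt "0 0 0" --pt "0 0 0" --pt "0 0 0" --pt "0 0 0" --pt "0 0 0" --pt "0 0 0" --pt "0 0 0" --pt "0 0 0" --pt "0 0 0" --yaw '[0.12,0.24,0.36,0.48,0.6,0.72,0.84,0.9,0.9,0.9]' --gripper '[100,100,100,100,100,100,100,100,100,100]'

```text
clock: 5.03
tool_pos: [0.6267, 0.0849, 0.301]
eef_rot: [-0.395, 0.589, 0.389, 0.587]
contact_force: [-0.4, -0.0, 0.6]
opening: 1.0
```

```bash
python3 - <<'E'
from h import *
rep()
im=snapshot("wrist"); cv2.imwrite("pics/c_wrist.png",im[:,:,::-1]); rep()
for t in ["mid_cap_top"]: print(t,spot_point(t,"wrist"))
print(proj([.6266,.0869,.1905],"wrist"))
E
```

```text
t 5.03 pos [0.6267 0.0849 0.301 ] x [ 0.002 -0.009 -1.   ] jawyaw 157.35 q [ 0.343  0.892 -1.215  1.457  0.847  1.377  1.834] F [-0.44 -0.01  0.63] M [ 0.109  0.087 -0.015] op 1.0
t 5.08 pos [0.6267 0.085  0.3007] x [ 0.002 -0.008 -1.   ] jawyaw 157.35 q [ 0.343  0.893 -1.216  1.456  0.847  1.378  1.834] F [ 0.73 -0.56 -0.34] M [ 0.068  0.076 -0.047] op 1.002
mid_cap_top [{'pixel': [281.4, 215.5], 'score': 0.57}]
[280.92297649 214.17730635]
```

View pics/c_wrist.png

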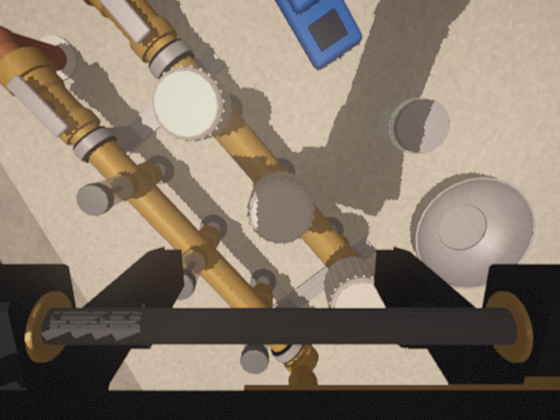

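```bash
python3 - <<'E'
from h import *
cb={'fovy': 62.40373699720861, 'cx': 278.5595451998957, 'cy': 208.0571482687009, 'position': np.array([0.66046014, 0.02395623, 0.43037684]), 'orientation': np.array([-0.2461318 ,  0.95976319,  0.13045044, -0.03544623])}
z=.1906
o,d=ray([276.7,212.7],"",cb); print(o+d*(z-o[2])/d[2])
print(onz([281.4,215.5],"wrist",z))
print(onz([295.2,222.8],"scene",z),onz([290.9,221.9],"scene",z))
cp=camera_params("wrist"); print(cp["position"])
for t in ([.6266,.0869,.30],[.6266,.0869,.167]): print(tool(t))
E
```

```text
[0.62704759 0.08561866 0.1906    ]
[0.62665284 0.08793217 0.1906    ]
[0.62686269 0.08695894 0.1906    ] [0.62764035 0.0794308  0.1906    ]
[0.60008668 0.0214706  0.43263485]
[0.05374439 0.08012324 0.18196794]
[13.35332589  0.13916508  0.26941058]
```

>>> apply_moves --pt "1 0.1 0.2" --pt "3 0.1 0.2" --pt "5 0.1 0.2" --pt "7 0.1 0.2" --pt "8.5 0.1 0.2" --pt "9 0.1 0.2" --pt "9 0.1 0.2" --yaw '[0,0,0,0,0,0,0]' --gripper '[100,100,100,100,100,100,100]'

```text
clock: 5.72
tool_pos: [0.626, 0.0861, 0.2088]
eef_rot: [-0.394, 0.59, 0.39, 0.586]
contact_force: [-0.1, -0.1, -0.3]
opening: 1.001
```

```bash
python3 - <<'E'
from h import *
rep()
for t in ([.6268,.0869,.167],): print(tool(t))
E
```

```text
t 5.72 pos [0.626  0.0861 0.2088] x [-0.001 -0.008 -1.   ] jawyaw 157.36 q [ 0.328  0.991 -1.157  1.56   0.951  1.241  1.748] F [-0.05 -0.09 -0.33] M [ 0.056  0.081 -0.027] op 1.001
[ 4.17910638 -0.03906204  0.13725478]
```

>>> apply_moves --pt "1 0 0.1" --pt "2 0 0.1" --pt "3 0 0.1" --pt "4 0 0.1" --pt "4.2 0 0.1" --pt "4.2 0 0.1" --yaw '[0,0,0,0,0,0]' --gripper '[100,100,100,100,100,100]'

```text
clock: 6.22
tool_pos: [0.6258, 0.0864, 0.1657]
eef_rot: [-0.394, 0.591, 0.39, 0.586]
contact_force: [-0.3, -0.4, -0.5]
opening: 0.998
```

```bash
python3 - <<'E'
from h import *
rep()
for t in ([.6268,.0869,.167],): print(tool(t))
im=snapshot("scene"); cv2.imwrite("pics/d_scene.png",cv2.resize(im[140:330,160:440],None,fx=2.5,fy=2.5)[:,:,::-1])
E
```

```text
t 6.22 pos [0.6258 0.0864 0.1657] x [-0.003 -0.009 -1.   ] jawyaw 157.37 q [ 0.317  1.042 -1.124  1.593  1.006  1.185  1.709] F [-0.32 -0.4  -0.55] M [ 0.092  0.02  -0.016] op 0.998
[-0.13184948 -0.0671445   0.08530762]
```

View pics/d_scene.png

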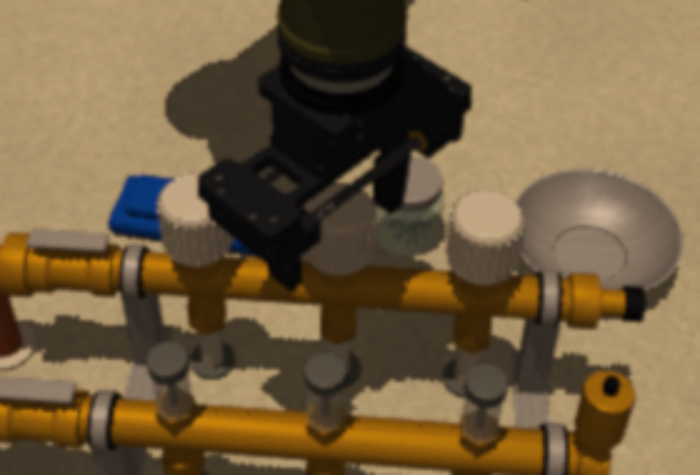

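>>> apply_moves --pt "-0.1 -0.1 0.1" --pt "-0.1 -0.1 0.1" --pt "-0.1 -0.1 0.1" --pt "-0.1 -0.1 0.1" --pt "-0.1 -0.1 0.1" --pt "-0.1 -0.1 0.1" --yaw '[0,0,0,0,0,0]' --gripper '[80,65,50,30,30,30]' --force 15

```text
clock: 6.77
tool_pos: [0.6275, 0.0873, 0.1676]
eef_rot: [-0.394, 0.59, 0.39, 0.586]
contact_force: [-3.9, 1.5, 1.4]
opening: 0.573
```

```bash
python3 - <<'E'
from h import *
rep()
for t in ([.6268,.0869,.167],): print(tool(t))
E
```

```text
t 6.77 pos [0.6275 0.0873 0.1676] x [-0.002 -0.008 -1.   ] jawyaw 157.36 q [ 0.316  1.041 -1.125  1.587  1.003  1.189  1.713] F [-3.86  1.53  1.45] M [ 0.598  1.023 -0.021] op 0.573
[ 0.062362    0.04796896 -0.06098252]
```

>>> apply_moves --pt "0 0.05 0" --pt "0 0.05 0" --pt "0 0.05 0" --yaw '[0,0,0]' --gripper '[30,30,30]' --force 35

```text
clock: 7.02
tool_pos: [0.6272, 0.0874, 0.1677]
eef_rot: [-0.394, 0.59, 0.39, 0.586]
contact_force: [0.5, 0.1, 0.6]
opening: 0.565
```

```bash
python3 -c "
from h import *; rep()"
```

```text
t 7.02 pos [0.6272 0.0874 0.1677] x [-0.001 -0.008 -1.   ] jawyaw 157.36 q [ 0.316  1.04  -1.125  1.589  1.004  1.188  1.711] F [0.54 0.12 0.58] M [ 0.051 -0.038  0.002] op 0.565
```

>>> apply_moves --pt "0 0 0" --pt "0 0 0" --pt "0 0 0" --pt "0.02 0 0" --pt "0.04 0 0" --pt "0.04 0 0" --yaw '[0.1,0.2,0.3,0.4,0.5,0.5]' --gripper '[30,30,30,30,30,30]'

```text
clock: 7.52
tool_pos: [0.6271, 0.0875, 0.1674]
eef_rot: [-0.236, 0.669, 0.231, 0.666]
contact_force: [0.1, 0.3, -1.1]
opening: 0.561
```

```bash
python3 -c "
from h import *; rep()"
```

```text
t 7.52 pos [0.6271 0.0875 0.1674] x [-0.001 -0.009 -1.   ] jawyaw 128.57 q [ 0.286  1.    -1.032  1.591  0.94   1.12   1.251] F [ 0.1   0.35 -1.1 ] M [ 0.096 -0.039 -0.152] op 0.561
```

>>> apply_moves --pt "0 0 0" --pt "0 0 0" --pt "0 0 0" --pt "0.02 0 0" --pt "0.04 0 0" --pt "0.04 0 0" --yaw '[0.1,0.2,0.3,0.4,0.5,0.5]' --gripper '[30,30,30,30,30,30]'

```text
clock: 8.02
tool_pos: [0.6271, 0.0875, 0.167]
eef_rot: [-0.064, 0.705, 0.058, 0.704]
contact_force: [-0.6, 0.1, 0.4]
opening: 0.562
```

```bash
python3 -c "
from h import *; rep()"
```

```text
t 8.02 pos [0.6271 0.0875 0.167 ] x [-0.001 -0.009 -1.   ] jawyaw 99.92 q [ 0.248  0.96  -0.931  1.593  0.868  1.053  0.802] F [-0.58  0.14  0.45] M [ 0.044 -0.014 -0.103] op 0.562
```

>>> apply_moves --pt "0 0 0" --pt "0 0 0" --pt "0.02 0 0" --pt "0.02 0 0" --yaw '[0.1,0.2,0.3,0.3]' --gripper '[30,30,30,30]'

```text
clock: 8.35
tool_pos: [0.6272, 0.0874, 0.1668]
eef_rot: [0.041, 0.706, -0.047, 0.706]
contact_force: [0.6, -0.3, -1.0]
opening: 0.556
```

```bash
python3 -c "
from h import *; rep()"
```

```text
t 8.35 pos [0.6272 0.0874 0.1668] x [-0.001 -0.009 -1.   ] jawyaw 82.85 q [ 0.222  0.938 -0.866  1.595  0.821  1.013  0.54 ] F [ 0.6  -0.29 -0.97] M [-0.014 -0.072  0.028] op 0.556
```

>>> apply_moves --pt "0 0 0" --pt "0.01 0 0" --pt "0.01 0 0" --yaw '[0.12,0.24,0.24]' --gripper '[30,30,30]'

```text
clock: 8.6
tool_pos: [0.6271, 0.0874, 0.1666]
eef_rot: [0.124, 0.695, -0.131, 0.696]
contact_force: [-0.1, -0.1, -0.7]
opening: 0.561
```

```bash
python3 -c "
from h import *; rep()"
```

```text
t 8.6 pos [0.6271 0.0874 0.1666] x [-0.001 -0.01  -1.   ] jawyaw 69.26 q [ 0.199  0.92  -0.812  1.596  0.78   0.981  0.333] F [-0.14 -0.11 -0.71] M [ 0.005 -0.017 -0.118] op 0.561
```

>>> apply_moves --pt "0 0 0" --pt "0.01 0 0" --pt "0.01 0 0" --yaw '[0.1,0.14,0.14]' --gripper '[30,30,30]'

```text
clock: 8.85
tool_pos: [0.6271, 0.0873, 0.1665]
eef_rot: [0.17, 0.685, -0.177, 0.686]
contact_force: [0.7, -0.8, 0.8]
opening: 0.558
```

```bash
python3 -c "
from h import *; rep()"
```

```text
t 8.85 pos [0.6271 0.0873 0.1665] x [-0.001 -0.01  -1.   ] jawyaw 61.59 q [ 0.185  0.911 -0.781  1.597  0.756  0.964  0.218] F [ 0.67 -0.82  0.82] M [-0.074 -0.105  0.066] op 0.558
```

>>> apply_moves --pt "0 0 0" --pt "0 0 0" --yaw '[0.08,0.08]' --gripper '[30,30]'

```text
clock: 9.02
tool_pos: [0.6271, 0.0873, 0.1664]
eef_rot: [0.196, 0.678, -0.203, 0.679]
contact_force: [0.9, -0.8, 0.4]
opening: 0.557
```

```bash
python3 -c "
from h import *; rep()"
```

```text
t 9.02 pos [0.6271 0.0873 0.1664] x [-0.001 -0.01  -1.   ] jawyaw 57.26 q [ 0.177  0.906 -0.763  1.597  0.742  0.955  0.153] F [ 0.92 -0.81  0.4 ] M [-0.019 -0.035  0.026] op 0.557
```

>>> apply_moves --pt "0 0 0" --pt "0 0 0" --yaw '[0.08,0.08]' --gripper '[30,30]'

```text
clock: 9.18
tool_pos: [0.6271, 0.0873, 0.1664]
eef_rot: [0.221, 0.67, -0.228, 0.671]
contact_force: [0.6, 0.2, 0.7]
opening: 0.555
```

```bash
python3 -c "
from h import *; rep()"
```

```text
t 9.18 pos [0.6271 0.0873 0.1664] x [-0.001 -0.01  -1.   ] jawyaw 52.9 q [ 0.169  0.9   -0.745  1.598  0.728  0.945  0.088] F [0.58 0.18 0.69] M [-0.068 -0.044 -0.002] op 0.555
```

>>> apply_moves --pt "0 0 0" --pt "0.02 0 0" --pt "0.03 0 0" --yaw '[0.11,0.22,0.24]' --gripper '[30,30,30]'

```text
clock: 9.43
tool_pos: [0.627, 0.0874, 0.1661]
eef_rot: [0.299, 0.638, -0.306, 0.64]
contact_force: [0.8, -0.3, 1.2]
opening: 0.56
```

```bash
python3 -c "
from h import *; rep()"
```

```text
t 9.43 pos [0.627  0.0874 0.1661] x [-0.001 -0.01  -1.   ] jawyaw 39.27 q [ 0.142  0.885 -0.687  1.599  0.68   0.915 -0.112] F [ 0.78 -0.26  1.17] M [-0.146  0.09  -0.064] op 0.56
```

>>> apply_moves --pt "0 0 0" --pt "0.01 0 0" --pt "0.01 0 0" --yaw '[0.1,0.14,0.14]' --gripper '[30,30,30]'

```text
clock: 9.68
tool_pos: [0.6271, 0.0873, 0.166]
eef_rot: [0.342, 0.616, -0.349, 0.619]
contact_force: [1.0, -0.4, 0.3]
opening: 0.559
```

```bash
python3 -c "
from h import *; rep()"
```

```text
t 9.68 pos [0.6271 0.0873 0.166 ] x [-0.001 -0.011 -1.   ] jawyaw 31.54 q [ 0.126  0.876 -0.653  1.6    0.653  0.899 -0.225] F [ 0.99 -0.37  0.25] M [-0.218  0.048  0.089] op 0.559
```

>>> apply_moves --pt "0 0 0" --pt "0 0 0" --yaw '[0.08,0.08]' --gripper '[30,30]'

```text
clock: 9.85
tool_pos: [0.627, 0.0873, 0.166]
eef_rot: [0.365, 0.602, -0.372, 0.605]
contact_force: [0.5, -1.0, 0.3]
opening: 0.556
```

```bash
python3 -c "
from h import *; rep()"
```

```text
t 9.85 pos [0.627  0.0873 0.166 ] x [-0.001 -0.011 -1.   ] jawyaw 27.16 q [ 0.117  0.872 -0.633  1.601  0.637  0.89  -0.289] F [ 0.54 -1.01  0.26] M [-0.08   0.028  0.001] op 0.556
```

>>> apply_moves --pt "0 0 0" --pt "0.01 0 0" --pt "0.03 0 0" --pt "0.03 0 0" --yaw '[0.1,0.2,0.3,0.3]' --gripper '[30,30,30,30]' --force 50

```text
clock: 10.18
tool_pos: [0.627, 0.0875, 0.1658]
eef_rot: [0.451, 0.54, -0.457, 0.544]
contact_force: [-0.2, -0.3, 0.7]
opening: 0.557
```

```bash
python3 -c "
from h import *; rep()"
```

```text
t 10.18 pos [0.627  0.0875 0.1658] x [-0.001 -0.011 -1.   ] jawyaw 10.11 q [ 0.079  0.855 -0.556  1.603  0.57   0.856 -0.532] F [-0.22 -0.28  0.68] M [-0.049  0.057 -0.205] op 0.557
```

>>> apply_moves --pt "0 0 0" --pt "0.01 0 0" --pt "0.01 0 0" --yaw '[0.1,0.15,0.15]' --gripper '[30,30,30]'

```text
clock: 10.43
tool_pos: [0.6269, 0.0874, 0.1656]
eef_rot: [0.487, 0.506, -0.494, 0.512]
contact_force: [1.2, -1.1, 0.8]
opening: 0.557
```

```bash
python3 -c "
from h import *; rep()
snapshot('scene'); print(get_state()['moment'])
snapshot('scene'); print(get_state()['moment'])
"
```

```text
t 10.43 pos [0.6269 0.0874 0.1656] x [-0.001 -0.013 -1.   ] jawyaw 2.12 q [ 0.059  0.847 -0.519  1.605  0.539  0.841 -0.646] F [ 1.2  -1.15  0.77] M [-0.373  0.035  1.619] op 0.557
[-0.42384962  0.06672042  1.63730386]
[-0.43195164  0.0444933   1.67291262]
```

>>> apply_moves --pt "0 0 0" --pt "0 0 0" --yaw '[-0.06,-0.06]' --gripper '[30,30]'

```text
clock: 10.7
tool_pos: [0.627, 0.0872, 0.1656]
eef_rot: [0.471, 0.522, -0.478, 0.527]
contact_force: [1.0, -1.7, 2.2]
opening: 0.562
```

```bash
python3 -c "
from h import *; rep()
"
```

```text
t 10.7 pos [0.627  0.0872 0.1656] x [-0.001 -0.012 -1.   ] jawyaw 5.68 q [ 0.069  0.851 -0.537  1.604  0.554  0.848 -0.596] F [ 0.95 -1.67  2.24] M [-0.21   0.136  0.387] op 0.562
```

>>> apply_moves --pt "0 0 0" --pt "0 0 0" --yaw '[-0.04,-0.04]' --gripper '[30,30]'

```text
clock: 10.87
tool_pos: [0.627, 0.0874, 0.1657]
eef_rot: [0.461, 0.531, -0.467, 0.535]
contact_force: [0.4, -0.8, 1.8]
opening: 0.554
```

```bash
python3 -c "
from h import *; rep()
snapshot('scene'); print(get_state()['moment'])
"
```

```text
t 10.87 pos [0.627  0.0874 0.1657] x [-0.002 -0.01  -1.   ] jawyaw 7.93 q [ 0.075  0.853 -0.548  1.603  0.562  0.852 -0.563] F [ 0.42 -0.81  1.83] M [-0.128  0.137 -0.025] op 0.554
[-0.05569624  0.11992423 -0.07118568]
```

>>> apply_moves --pt "0 0 0" --pt "0 0 0" --pt "-0.02 0 0" --pt "-0.03 0 0" --pt "-0.04 0 0" --pt "-0.04 0 0" --pt "-0.05 0 0" --pt "-0.06 0 0" --pt "-0.08 0 0" --pt "-0.08 0 0" --yaw '[-0.12,-0.24,-0.36,-0.48,-0.6,-0.72,-0.84,-0.96,-1.05,-1.05]' --gripper '[30,30,30,30,30,30,30,30,30,30]'

```text
clock: 11.75
tool_pos: [0.6271, 0.0874, 0.1665]
eef_rot: [0.131, 0.694, -0.138, 0.694]
contact_force: [0.7, -1.1, 1.4]
opening: 0.557
```

```bash
python3 -c "
from h import *; rep()
snapshot('scene'); print(get_state()['moment'])
"
```

```text
t 11.75 pos [0.6271 0.0874 0.1665] x [-0.002 -0.01  -1.   ] jawyaw 68.01 q [ 0.199  0.921 -0.813  1.595  0.78   0.983  0.312] F [ 0.68 -1.12  1.43] M [-0.108 -0.043 -0.067] op 0.557
[-0.11014128 -0.11571073 -0.03655515]
```

>>> apply_moves --pt "0 0 0" --pt "0 0 0" --pt "-0.02 0 0" --pt "-0.03 0 0" --pt "-0.04 0 0" --pt "-0.04 0 0" --pt "-0.05 0 0" --pt "-0.06 0 0" --pt "-0.08 0 0" --pt "-0.08 0 0" --yaw '[-0.12,-0.24,-0.36,-0.48,-0.6,-0.72,-0.84,-0.96,-1.05,-1.05]' --gripper '[30,30,30,30,30,30,30,30,30,30]'

```text
clock: 12.63
tool_pos: [0.6271, 0.0875, 0.1673]
eef_rot: [-0.232, 0.671, 0.227, 0.667]
contact_force: [0.3, -1.1, 1.2]
opening: 0.554
```

```bash
python3 -c "
from h import *; rep()
snapshot('scene'); print(get_state()['moment'])
"
```

```text
t 12.63 pos [0.6271 0.0875 0.1673] x [-0.002 -0.009 -1.   ] jawyaw 127.89 q [ 0.287  1.003 -1.038  1.589  0.944  1.126  1.237] F [ 0.29 -1.11  1.2 ] M [-0.086 -0.03  -0.057] op 0.554
[-0.06691611 -0.01254441  0.00250049]
```

>>> apply_moves --pt "0 0 0" --pt "-0.01 0 0" --pt "-0.02 0 0" --pt "-0.03 0 0" --pt "-0.04 0 0" --pt "-0.04 0 0" --pt "-0.04 0 0" --pt "-0.04 0 0" --yaw '[-0.1,-0.2,-0.3,-0.42,-0.515,-0.515,-0.515,-0.515]' --gripper '[30,30,30,30,30,30,30,30]'

```text
clock: 13.35
tool_pos: [0.6271, 0.0874, 0.1676]
eef_rot: [-0.393, 0.592, 0.388, 0.587]
contact_force: [0.5, 0.0, 1.2]
opening: 0.558
```

```bash
python3 -c "
from h import *; rep()
snapshot('scene'); print(get_state()['moment'])
snapshot('scene'); print(get_state()['moment'])
"
```

```text
t 13.35 pos [0.6271 0.0874 0.1676] x [-0.002 -0.01  -1.   ] jawyaw 156.96 q [ 0.317  1.044 -1.132  1.588  1.008  1.195  1.701] F [0.5  0.03 1.15] M [-0.004 -0.095  0.042] op 0.558
[ 0.0305478  -0.03972176  0.04401949]
[ 0.03272337 -0.05819928 -0.05140187]
```

>>> apply_moves --pt "0 0 0" --pt "0 0 0" --pt "0 0 0" --pt "0 0 0" --pt "0 0 0" --pt "0 0 0" --pt "0 0 0" --yaw '[0,0,0,0,0,0,0]' --gripper '[60,65,75,85,95,95,95]'

```text
clock: 14.03
tool_pos: [0.6271, 0.0874, 0.1676]
eef_rot: [-0.393, 0.592, 0.388, 0.587]
contact_force: [0.2, 0.4, 0.4]
opening: 0.952
```

>>> apply_moves --pt "-1 0 0" --pt "-3 0 0" --pt "-5 0 0" --pt "-8 0 0" --pt "-11 0 0" --pt "-13 0 0" --pt "-13 0 0" --pt "-13 0 0" --yaw '[0,0,0,0,0,0,0,0]' --gripper '[95,95,95,95,95,95,95,95]'

```text
clock: 14.7
tool_pos: [0.6277, 0.0892, 0.2994]
eef_rot: [-0.393, 0.591, 0.388, 0.588]
contact_force: [0.2, 0.5, -0.1]
opening: 0.949
```

```bash
python3 - <<'E'
from h import *
rep()
for c in ("wrist","scene","top"):
    im=snapshot(c); cv2.imwrite(f"pics/e_{c}.png",im[:,:,::-1])
E
```

```text
t 14.7 pos [0.6277 0.0892 0.2994] x [ 0.001 -0.009 -1.   ] jawyaw 157.06 q [ 0.335  0.899 -1.22   1.452  0.853  1.384  1.821] F [ 0.18  0.49 -0.14] M [ 0.131  0.122 -0.012] op 0.949
```

View pics/e_wrist.png

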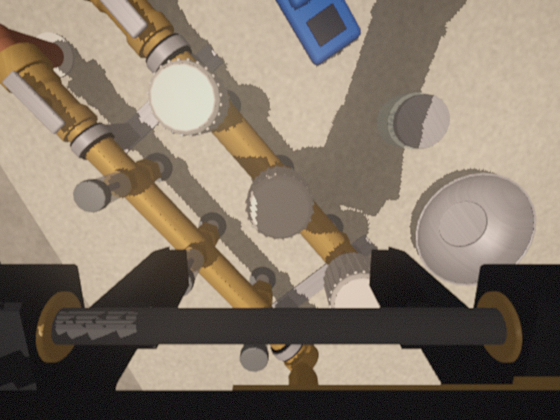

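View pics/e_scene.png

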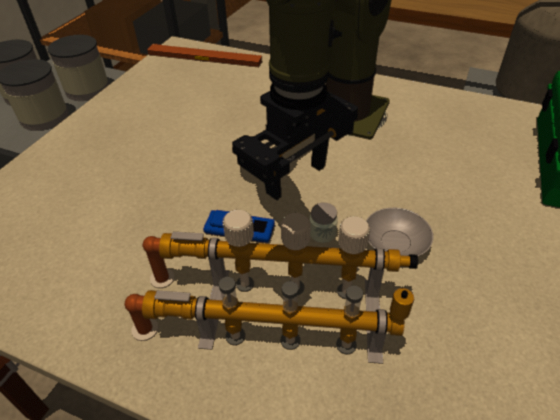

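```bash
python3 - <<'E'
from h import *
a=cv2.imread("pics/a_scene.png").astype(int);b=cv2.imread("pics/e_scene.png").astype(int)
for n,p in dict(jar=(322,215),stud=(240,225),bowl=(400,235),L=(354,232),Rr=(238,226)).items():
    x,y=p; t=a[y-14:y+14,x-14:x+14].astype(np.uint8); w=b[y-24:y+24,x-24:x+24].astype(np.uint8)
    r=cv2.matchTemplate(w,t,cv2.TM_CCOEFF_NORMED); _,m,_,l=cv2.minMaxLoc(r); print(n,round(m,3),l[0]-10,l[1]-10)
finish_job(); rep()
E
```

```text
jar 0.686 0 -9
stud 1.0 0 0
bowl 0.998 0 0
L 1.0 0 0
Rr 1.0 0 0
the job is handed in; nothing more can be done
the job is handed in; nothing more can be done
```

I closed the middle cap to its stop, opened it five clicks, let go and lifted the arm clear. I handed the job in at about 15 s on the robot's clock, but it gave no verdict.

- **Closing:** I turned the cap clockwise about 150°, feeling each click. At the stop the torque rose to about 1.6 N m, against roughly 0.1–0.2 N m at the clicks. Backing off, the torque fell to zero at a tool heading of about 7°. That is 150° from where I gripped it, so the cap had not slipped in the jaws and it started five clicks open.
- **Opening:** I turned it counter-clockwise about 150°, with torque near zero at the second, fourth and fifth clicks where I checked. The tool ended at a heading of 157.0°, within about half a degree of the fifth click.
- **Cap height:** I could not measure this directly, because the cameras are too coarse for 0.4 mm. The count rests on turn angle and torque.
- **Neighbours, stud finder and bowl:** comparing the scene picture before and after, the two neighbouring caps, the stud finder and the bowl had not moved (0 pixels).
- **Jar:** this check disagreed, with a weak match (0.69) and a 9-pixel shift. I put it down to the gripper's shadow on the lid. In the wrist pictures the jar is upright and in the same place beside the bowl, within a few pixels.

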